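# Fit the kneading rotor onto its drive bar

### The arm

A 6-joint arm with a two-finger parallel gripper is mounted at the origin on the work surface. World frame = base frame: x ahead of the robot, y to its left, z up, the work surface at z = 0. Lengths are in m, angles in degrees, forces in N, time in s.
With the tool pointing down it reaches from about 0.4 to 0.825 m from the base axis. Payload 7 kg.
Tool frame: the origin (TCP) lies midway between the tips of the shut fingers; the grasp point (between the pads) lies ctrl.tcp_to_grasp behind it (ctrl.tcp_to_grasp is the distance from the TCP to the grasp point, in m); y points along the fingers, z is the direction in which the jaws open and shut, and the axes are right-handed (so a half turn about y gives the same grasp; the last joint's range is limited). The gripper opens to 88 mm and grips with 3 to 60 N. Pads are 19 mm wide; open, the fingers measure 130 mm over their backs; the gripper's body (78 mm by 193 mm) begins 47 mm behind the grasp point.
Start: joints at [-58.321, 20.546, 0.682, 0, -70.136, -16.507], TCP at [0.177, -0.651, 0.227] pointing down, gripper open.
Joint ranges: [-176.03, 176.03], [-82.01, 121.73], [-58.28, 71.71], [-173.87, 95.51], [-174.79, -0.11], [-173.66, 173.66]. Speed limits (degrees/s): [136.94, 136.94, 172.46, 180, 180, 180].

### API

Orientations are given as [roll, pitch, yaw] about the fixed x, y, z axes, in that order (R = Rz(yaw) Ry(pitch) Rx(roll)).
In Python, from plant import ctrl, snapshot, silhouettes gives the robot as it stands.
- The arm moves only by the shell command python3 -m pendant 'ROWS'. ROWS is JSON, a list that holds one entry, the list of rows, each a list of 7 numbers: the shift along the tool's x, y, z in cm, then the turn, a rotation vector about the tool's x, y, z in degrees, then the opening, from 0 (shut) to 1 (fully open). In form: [[[x, y, z, rx, ry, rz, hand], ...]]. A call has 1 to 12 rows; each row shifts and turns the commanded pose from where the row before left it, along the tool's axes as they then stand; what a row does not reach is not made up. A row lasts 1/12 s, in which the tool goes at most 41.7 mm and 7.16 degrees, less where a joint would pass 70% of its speed; a pose out of reach is approached as far as the arm can. A call with a gripper value outside its range is refused whole. The fingers move at their own pace and stop on an object; the grip force is fixed at half the most. Time passes only in rows, so rows that do not move let the fingers close. It gives the time, the measured TCP pose, the force and the opening at its end, in the units of the state.
- ctrl.get_obs(): the state, without advancing time (a new reading comes with each control period).
- snapshot(name): name is "scene" or "side" or "wrist"; returns a dict with "image" (384x512x3 uint8, red, green, blue), "camera_matrix" (3x3 intrinsics, pixels), "eye" and "orientation" of the camera in the world; the wrist camera has in their place "mount" (4x4, takes a point from camera to tool coordinates, whose origin is the TCP and whose axes are the tool frame's). Camera axes: x right, y down, z forward; pixel columns grow to the right and rows downward; lengths in m; the calibration is good to about 2 mm. A picture is of the moment at which its call begins: read the wrist's pose just before it. There is no depth.
- ctrl.close_job(): hands the job in, once; it reports no verdict.
Trained networks look in a picture, given as the dict that the camera call returned (one of the last four; its "shot" number tells which), for a name from the list of things; names that differ only in an ending like _2 or _b are one class to them, and where a whole thing is asked for, a point or a joint stands for the part that bears it (a point fixed in the world has none). Each returns a list of dicts, best first, with "confidence" (0 to 1); they miss things now and then, are a little off and sometimes report something else, mostly with a low value. They report only what shows in the picture. A call takes as long as a camera call.
- silhouettes(picture, thing): "mask" (384x512 bool, what is visible of it) and "bbox" ([left, top, width, height] in pixels, round what is visible of it).
The state is a dict: "clock": time; "joint_pos": joint angles; "qvel": joint speeds; "tau": joint torques, N m; "tool_pos": TCP position; "orientation": TCP orientation; "force": force on the tool from outside, world axes, zero at the start; "moment": the same for the moment, N m; "opening": finger opening in m.
Only numpy, scipy, OpenCV 4.12 (cv2) and the standard library are available. Lean on these libraries where they do the work, as an engineer would, in place of code of your own. Each camera call takes 0.05 s, during which the arm holds its last target.

### The job

Take the metal kneading rotor with the orange grip tab out of the tray and fit it on the kneader's spindle: let it down gently, turn it until the slot underneath finds the sprung drive bar, let it go fully home, flat on the bed, and let go. Never force it down while the slot is off the bar, keep the rotor upright, and leave the other rotor and everything else on the table where they are.

Things in the scene. Friction and masses are not known exactly. Their poses are not given: they have to be found in the camera images.
- rotor: the kneading rotor to fit, 0.2 to 0.4 kg, loose, upright in one bay of the tray. Aluminium hub 46 mm across, 42 mm tall, with an orange grip tab on top. Two steel wings stick out along its +x and -x to 55 mm from the axis, 15 to 33 mm above the underside. Origin: centre of the underside; z up. A half turn makes no difference.
- rotor_tab (a point): point in the rotor's orange grip tab, 66 mm above the rotor's underside, on its axis; axes as the rotor's. The tab is upright, 40 mm long (rotor's x), 14 mm thick (rotor's y), from 42 to 78 mm above the underside: pinch it across its thickness, the finger ends above the hub's top (42 mm).
- rotor_slot (a point): roof of the slot in the rotor's underside, on the axis, 12 mm above the underside; axes as the rotor's. The slot, 10 mm wide and 12 mm deep, runs right across the hub along the rotor's x, parallel to the tab. In the same place a blind bore on the axis, 16.6 mm wide, 38 mm deep from the underside, which takes the spindle.
- kneader: the dough kneader, fixed to the table: white housing 200 x 200 mm, 60 mm tall, with a round steel bed 160 mm across, its top 66 mm above the table; on its -y side a tower 170 mm (x) by 70 mm (y), 135 mm tall, from 103 mm to 173 mm off the spindle's axis. Origin: on the table under the spindle's axis; z up; the yaw varies.
- spindle_top (a point): top of the steel spindle that rises from the middle of the bed: 14 mm thick, 30 mm tall, the top 8 mm tapered down to 5 mm. It is geared and resists turning with 0.4 N m: a rotor rubbing lightly on the drive bar does not turn it, a rotor engaged on the bar does (this does no harm).
- bar_top (a point): top of the brass drive bar, on the axis, 10 mm above the bed; axes as the kneader's, NOT the bar's. The bar, 42 x 8 mm, crosses the spindle's foot; its direction is not reported: 0.2 to 1.65 rad counterclockwise (from above) of the kneader's x; look or feel. Sprung: sinks up to 6 mm under 2 N (start) to 8 N (bottom), then solid; rises again into the slot within about 0.05 rad of in line.
- bed (a point): the point on the spindle's axis at the height of the bed's top, where the centre of the rotor's underside lies when the rotor is fully home, flat on the bed; axes as the kneader's
- tray: fixed white tray, 150 x 280 mm, 16 mm tall, floor 4 mm thick, with a divider in the middle of its length (along its y); the two rotors stand in its two bays, 68 mm to either side of the middle, either way round. Origin: centre of its underside.
- disc_rotor: the other rotor, NOT wanted: all blue plastic, round hub 44 mm across, 58 mm tall with a round knob and four short paddles (76 mm across), about 0.16 kg; stands loose in the other bay of the tray. Origin: centre of its underside.
- sample_jar: closed amber jar, 56 mm across, 70 mm tall. Origin: centre of its underside.
- beaker: glass beaker, 70 mm across, 85 mm tall. Origin: centre of its underside.
- weigh_bowl: white plastic bowl, 100 mm across, 30 mm tall. Origin: centre of its underside.
- water_bottle: white bottle with blue cap, 60 mm across, 150 mm tall. Origin: centre of its underside.
- flour_brush: hand brush lying flat on the table, about 200 mm long. Origin: on its underside.
- spatula: spatula lying flat on the table, about 250 mm long. Origin: on its underside.

How it is judged (in metres and radians):
On the way:
1. the rotor is lifted clear of the tray (height (world z) of rotor above 0.06 m), for 0.1 s.
At the end, for the whole second after the job is handed in: The rotor stands on the spindle, fully home: its underside within 2 mm of the bed and within 4 mm of the spindle's axis, upright within 0.06 rad, released and at rest (horizontal distance between rotor and bed below 0.004 m and z of rotor in the frame of bed between -0.003 and 0.002 m and angle between rotor's own z axis and vertical below 0.06 rad and linear speed of rotor below 0.01 m/s and angular speed of rotor below 0.1 rad/s); the robot touches nothing.
It fails at once if the rotor is forced down, or against the spindle or bar, with more than 25 N while it is not yet home (underside over 2 mm above the bed) (contact force between rotor and kneader above 25 N and z of rotor in the frame of bed above 0.002 m).
It fails at once if the rotor is tipped over by more than 0.6 rad (angle between rotor's own z axis and vertical above 0.6 rad).
It fails at once if the other rotor, or another loose thing on the table, is moved by more than 25 mm (distance of any of disc_rotor, sample_jar, beaker, weigh_bowl, water_bottle, flour_brush, spatula from where it was at the start of the episode above 0.025 m).
It also fails if it takes over 51 s, if anything falls off the work surface, if the arm or the gripper's body presses on something with over 40 N, if the wrist force passes 120 N, or if a joint passes its speed limit or range.

## Working session

There is one attempt and no reset: what is moved stays moved. The work goes in short steps, Python scripts to look and compute and a shell command to move; the robot and the scene stay as the last step left them, time stands still between calls to the robot, and variables do not carry over. Pictures are saved under pics/ and viewed, and the job is handed in when it is done.

```bash
ls; mkdir -p pics
cat > h.py <<'E'
import numpy as np, cv2
from plant import ctrl, snapshot, silhouettes
from scipy.spatial.transform import Rotation as Ro
def cam(p,T=None):
    K=np.array(p["camera_matrix"])
    return K
E
python3 - <<'E'
from h import *
print(ctrl.get_obs(), ctrl.tcp_to_grasp)
for n in ["scene","side","wrist"]:
    p=snapshot(n); cv2.imwrite(f"pics/{n}0.png",p["image"][:,:,::-1])
    print(n,{k:np.array(v).round(4).tolist() for k,v in p.items() if k!="image"})
    for t in ["rotor","rotor_tab","kneader","tray","disc_rotor"]:
        print(t,[(d["bbox"],round(d["confidence"],2)) for d in silhouettes(p,t)])
E
```

```text
pics
{'clock': 0.0, 'joint_pos': array([-5.83215102e+01,  2.05915573e+01,  6.32597480e-01, -2.09743641e-02,
       -7.01356500e+01, -1.65076536e+01]), 'qvel': array([ 0.05493933,  0.0851245 , -0.02493484,  0.10518739,  0.04896685,
       -0.06683287]), 'tau': array([-3.91808380e-04, -5.82709050e+01,  2.93055421e+01,  6.99737817e+00,
        6.98700955e-03, -1.62398596e-04]), 'tool_pos': array([ 0.17649896, -0.65099587,  0.22560969]), 'orientation': array([-8.99036868e+01,  7.98112121e-03,  1.51636996e+01]), 'force': array([ 1.09057519, -0.16259562,  0.15523874]), 'moment': array([0.01325948, 0.00587883, 0.03521087]), 'opening': 0.08761616235068019} 0.0188
scene {'camera_matrix': [[364.7447, 0.0, 254.0479], [0.0, 364.7447, 193.7515], [0.0, 0.0, 1.0]], 'eye': [1.3408, -0.3381, 0.8903], 'orientation': [-130.821, -0.263, 60.4405], 'shot': 1}
rotor [([252.2, 177.4, 16.8, 25.3], 0.51)]
rotor_tab [([253.4, 180.3, 16.8, 24.8], 0.81), ([281.3, 148.0, 66.6, 23.6], 0.68)]
kneader [([77.7, 223.0, 121.5, 89.9], 0.88)]
tray [([233.4, 168.9, 85.4, 50.4], 0.64)]
disc_rotor [([283.0, 172.1, 20.5, 20.
[... 159 characters left out ...]
.4842, 1.1185, -166.8364], 'shot': 2}
rotor [([253.0, 205.0, 30.5, 26.9], 0.58), ([298.3, 172.3, 55.1, 9.3], 0.4)]
rotor_tab [([253.8, 204.7, 32.7, 26.0], 0.85), ([235.7, 124.2, 53.8, 57.9], 0.27), ([247.4, 229.9, 22.8, 25.5], 0.21)]
kneader [([232.5, 125.6, 58.4, 57.0], 0.72)]
tray [([224.2, 212.3, 73.2, 61.1], 0.96)]
disc_rotor [([248.8, 230.7, 22.3, 25.1], 0.67), ([234.6, 123.0, 54.5, 58.7], 0.35)]
wrist {'camera_matrix': [[295.5534, 0.0, 256.888], [0.0, 295.5534, 190.8851], [0.0, 0.0, 1.0]], 'mount': [[0.0007, 0.957, 0.2901, -0.0795], [-0.0006, -0.2901, 0.957, -0.157], [1.0, -0.0009, 0.0004, 0.0004], [0.0, 0.0, 0.0, 1.0]], 'shot': 3}
rotor []
rotor_tab []
kneader []
tray []
disc_rotor []
```

View pics/scene0.png

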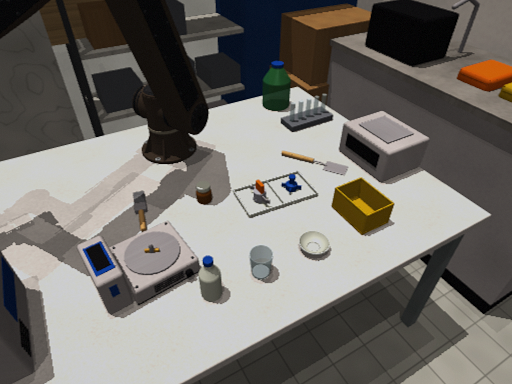

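View pics/side0.png

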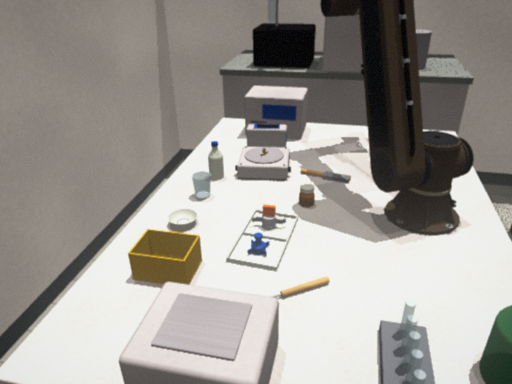

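View pics/wrist0.png

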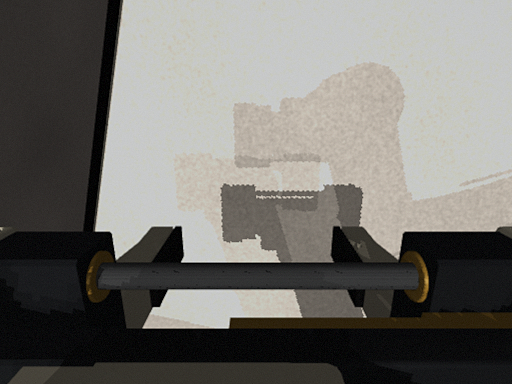

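The scene view shows the orange tab at (260,186), the disc rotor at (291,184) and the spindle and bar at (151,249). In the side view the tab is at (269,211) and the spindle at (264,153). Next I'll triangulate these and zoom in.

```bash
cat >> h.py <<'E'
def pose(p,obs=None):
    if "eye" in p: return Ro.from_euler("xyz",p["orientation"],degrees=True).as_matrix(),np.array(p["eye"])
    T=np.eye(4);T[:3,:3]=Ro.from_euler("xyz",obs["orientation"],degrees=True).as_matrix();T[:3,3]=obs["tool_pos"]
    T=T@np.array(p["mount"]);return T[:3,:3],T[:3,3]
def ray(p,uv,obs=None):
    R,e=pose(p,obs);d=R@np.linalg.inv(p["camera_matrix"])@np.array([uv[0],uv[1],1.]);return e,d/np.linalg.norm(d)
def atz(p,uv,z,obs=None):
    e,d=ray(p,uv,obs);return e+d*(z-e[2])/d[2]
def proj(p,X,obs=None):
    R,e=pose(p,obs);c=(np.atleast_2d(X)-e)@R;c=c@np.array(p["camera_matrix"]).T;return c[:,:2]/c[:,2:]
def tri(rs):
    A=0;b=0
    for e,d in rs:
        P=np.eye(3)-np.outer(d,d);A=A+P;b=b+P@e
    X=np.linalg.solve(A,b);return X,[np.linalg.norm((np.eye(3)-np.outer(d,d))@(X-e)) for e,d in rs]
def zoom(img,c,w,h,f,name):
    x,y=int(c[0]-w/2),int(c[1]-h/2)
    cv2.imwrite(name,cv2.resize(img[max(y,0):y+h,max(x,0):x+w,::-1],None,fx=f,fy=f,interpolation=cv2.INTER_CUBIC))
E
python3 - <<'E'
from h import *
a=snapshot("scene");b=snapshot("side")
for t in ["rotor_tab","disc_rotor","kneader"]:
    c=[]
    for p in (a,b):
        d=max(silhouettes(p,t),key=lambda d:d["confidence"]); m=d["mask"];ys,xs=np.nonzero(m);c.append((xs.mean(),ys.mean()));print(t,d["bbox"],d["confidence"],c[-1],m.sum())
    print(tri([ray(a,c[0]),ray(b,c[1])]))
print(tri([ray(a,(151,248)),ray(b,(264,153))]))
print(atz(a,(152,252),.066),atz(b,(264,156),.066))
for n,p,c in [("s",a,(150,250)),("sr",a,(270,187)),("b",b,(264,153)),("br",b,(265,225))]:
    zoom(p["image"],c,100,75,7,f"pics/z_{n}.png")
E
cd pics; python3 -c "
import cv2,numpy as np
i=[cv2.imread(f'z_{n}.png') for n in ['s','sr','b','br']]
i=[cv2.resize(x,(400,300)) for x in i]
cv2.imwrite('z.png',np.vstack([np.hstack(i[:2]),np.hstack(i[2:])]))"
```

```text
rotor_tab [252.4, 179.1, 19.2, 25.9] 0.66 (np.float64(259.96232876712327), np.float64(191.70890410958904)) 292
rotor_tab [251.4, 204.7, 33.3, 23.3] 0.91 (np.float64(269.0), np.float64(217.92747252747253)) 455
(array([0.48250621, 0.17765303, 0.03546169]), [np.float64(0.00010340451961097222), np.float64(0.00010340451961088573)])
disc_rotor [284.3, 173.0, 17.6, 20.4] 0.67 (np.float64(291.7361963190184), np.float64(183.72392638036808)) 163Traceback (most recent call last):
  File "<stdin>", line 6, in <module>
ValueError: max() iterable argument is empty
[ WARN:0@0.006] global loadsave.cpp:275 findDecoder imread_('z_s.png'): can't open/read file: check file path/integrity
[ WARN:0@0.006] global loadsave.cpp:275 findDecoder imread_('z_sr.png'): can't open/read file: check file path/integrity
[ WARN:0@0.006] global loadsave.cpp:275 findDecoder imread_('z_b.png'): can't open/read file: check file path/integrity
[ WARN:0@0.006] global loadsave.cpp:275 findDecoder imread_('z_br.png'): can't open/read file: check file path/integrity
Traceback (most recent call last):
cv2.error: OpenCV(4.12.0) /io/opencv/modules/imgproc/src/resize.cpp:4208: error: (-215:Assertion failed) !ssize.empty() in function 'resize'
```

Run:
```python
from h import *
a=snapshot("scene");b=snapshot("side")
def oc(p,box):
    h=cv2.cvtColor(p["image"],cv2.COLOR_RGB2HSV);m=(h[...,0]<16)&(h[...,1]>150)&(h[...,2]>120)
    k=np.zeros_like(m);x,y,w,hh=box;k[y:y+hh,x:x+w]=m[y:y+hh,x:x+w];ys,xs=np.nonzero(k);print(k.sum(),xs.min(),xs.max(),ys.min(),ys.max());return xs.mean(),ys.mean()
c=[oc(a,(245,170,30,40)),oc(b,(250,195,40,40))];print(c,tri([ray(a,c[0]),ray(b,c[1])]))
print(tri([ray(a,(151,248)),ray(b,(264,153))]))
print(atz(a,(152,252),.066),atz(b,(264,156),.066))
i=[]
for n,p,c in [("s",a,(150,250)),("sr",a,(270,187)),("b",b,(264,153)),("br",b,(265,225))]:
    x,y=c[0]-50,c[1]-37; i.append(cv2.resize(p["image"][y:y+75,x:x+100,::-1],(400,300),interpolation=cv2.INTER_CUBIC))
cv2.imwrite('pics/z.png',np.vstack([np.hstack(i[:2]),np.hstack(i[2:])]))
```

```text
28 256 263 180 186
28 264 274 205 208
[(np.float64(259.7857142857143), np.float64(183.17857142857142)), (np.float64(268.64285714285717), np.float64(206.39285714285714))] (array([0.48398139, 0.17544864, 0.07697458]), [np.float64(1.883100870401662e-05), np.float64(1.8831008703911794e-05)])
(array([ 0.58528952, -0.24886204,  0.07111486]), [np.float64(0.002897094439618771), np.float64(0.0028970944396188828)])
[ 0.59319279 -0.25145515  0.066     ] [ 0.58277513 -0.22594492  0.066     ]
```

View pics/z.png

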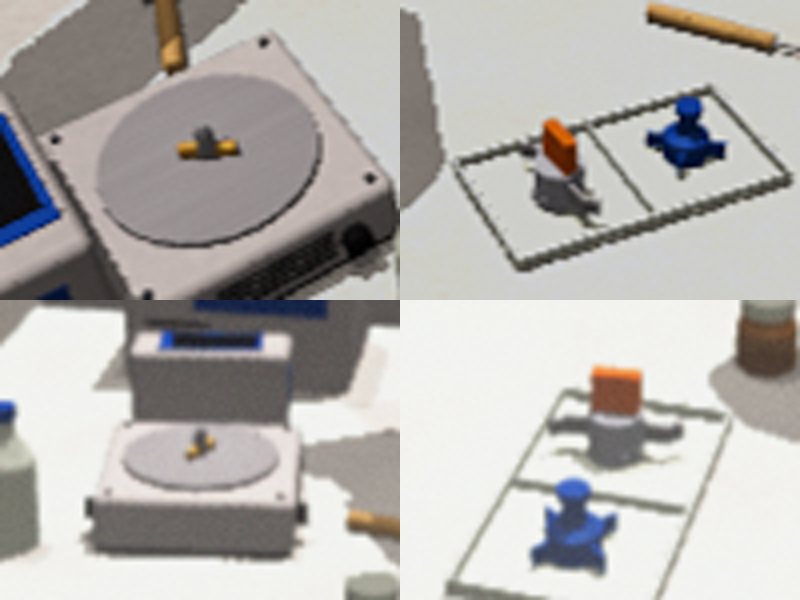

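Run:
```python
from h import *
a=snapshot("scene");b=snapshot("side")
A=lambda v:np.degrees(np.arctan2(v[1],v[0]))
def fz(p,c,zx,zy,z,ox,oy): return atz(p,(c[0]-50+(zx-ox)/4,c[1]-37+(zy-oy)/4),z)
p=fz(b,(265,225),550,425,.028,400,300);q=fz(b,(265,225),680,430,.028,400,300);print(p,q,A(q-p))
p=fz(a,(270,187),527,145,.03,400,0);q=fz(a,(270,187),598,208,.03,400,0);print(p,q,A(q-p))
print("bar")
p=fz(a,(150,250),180,150,.076,0,0);q=fz(a,(150,250),240,149,.076,0,0);print(p,q,A(q-p))
p=fz(b,(264,153),189,452,.076,0,300);q=fz(b,(264,153),212,440,.076,0,300);print(p,q,A(q-p))
# bed ellipse edges
for P,c,L,o in [(a,(150,250),[(97,175),(322,135),(205,75),(215,243)],(0,0)),(b,(264,153),[(122,457),(278,457),(200,425),(200,489)],(0,300))]:
    w=[fz(P,c,x,y,.066,*o) for x,y in L];print(np.round(w,3).tolist(),np.mean(w,0))
```

```text
[0.53514023 0.18425585 0.028     ] [0.43175828 0.17091823 0.028     ] -172.64870142702603
[0.43548197 0.17013907 0.03      ] [0.54168364 0.18214741 0.03      ] 6.451097760539846
bar
[ 0.58692667 -0.26837601  0.076     ] [ 0.60721902 -0.23035636  0.076     ] 61.90967590272819
[ 0.59294701 -0.22111789  0.076     ] [ 0.57630646 -0.25486969  0.076     ] -116.24454117433675
[[0.571, -0.326, 0.066], [0.615, -0.172, 0.066], [0.514, -0.229, 0.066], [0.671, -0.271, 0.066]] [ 0.59267797 -0.24950629  0.066     ]
[[0.662, -0.219, 0.066], [0.507, -0.248, 0.066], [0.601, -0.314, 0.066], [0.569, -0.159, 0.066]] [ 0.58470295 -0.23475345  0.066     ]
```

```bash
python3 -m pendant '[[[3.1,-0.3,1.58,0,0,0,1],[3.1,-0.3,1.58,0,0,0,1],[3.1,-0.3,1.58,0,0,0,1],[3.1,-0.3,1.58,0,0,0,1],[3.1,-0.3,1.58,0,0,0,1],[3.1,-0.3,1.58,0,0,0,1],[3.1,-0.3,1.58,0,0,0,1],[3.1,-0.3,1.58,0,0,0,1],[3.1,-0.3,1.58,0,0,0,1],[3.1,-0.3,1.58,0,0,0,1]]]'
```

```text
clock: 2.23
tool_pos: [0.4356, -0.4165, 0.257]
orientation: [-90.0, -0.0, 15.2]
force: [1.4, -1.6, -0.7]
opening: 0.0877
```

```bash
python3 -m pendant '[[[3.05,0,1.57,0,0,0,1],[3.05,0,1.57,0,0,0,1],[3.05,0,1.57,0,0,0,1],[3.05,0,1.57,0,0,0,1],[3.05,0,1.57,0,0,0,1],[3.05,0,1.57,0,0,0,1],[3.05,0,1.57,0,0,0,1],[3.05,0,1.57,0,0,0,1],[0,0,0,0,0,0,1],[0,0,0,0,0,0,1]]]'
python3 - <<'E'
from h import *
o=ctrl.get_obs();p=snapshot("wrist");print(o["tool_pos"],o["orientation"],o["qvel"])
np.savez("k.npz",img=p["image"]);
import pickle;pickle.dump((o,{k:v for k,v in p.items()}),open("k.pkl","wb"))
cv2.imwrite("pics/k1.png",p["image"][:,:,::-1])
for t in ["kneader","spindle_top","bar_top"]:
    print(t,[(d["bbox"],round(d["confidence"],2)) for d in silhouettes(p,t)])
print(proj(p,[[.588,-.243,.096],[.588,-.243,.066]],o))
E
```

```text
clock: 3.07
tool_pos: [0.6382, -0.2311, 0.2557]
orientation: [-90.0, 0.1, 15.3]
force: [-0.9, 0.1, 0.4]
opening: 0.0877
[ 0.63818977 -0.23113533  0.25571155] [-8.99751612e+01  5.51942320e-02  1.53164771e+01] [-1.98225651 -1.32560268 -1.25852009  0.13189831 -0.233105    0.43470539]
kneader [([59.7, 1.9, 291.7, 214.8], 0.87), ([270.6, 233.3, 49.0, 79.4], 0.34)]
spindle_top [([57.8, 2.8, 290.8, 210.3], 0.64)]
bar_top [([60.4, 0.5, 286.5, 212.4], 0.56)]
[[257.99432415 129.19323426]
 [257.87428521 126.86341176]]
```

View pics/k1.png

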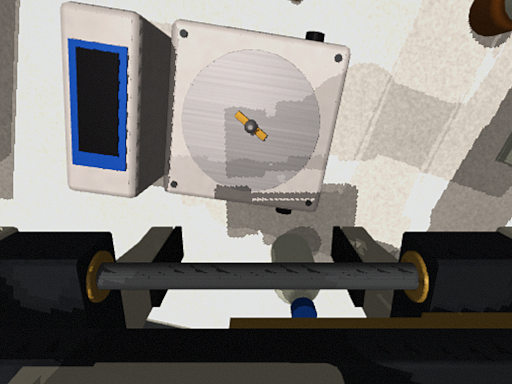

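Run:
```python
from h import *
import pickle
o=ctrl.get_obs();p=snapshot("wrist");print(o["tool_pos"],o["orientation"],o["qvel"].round(2))
pickle.dump((o,p),open("k.pkl","wb"))
im=p["image"]
# rectify top views at z=.066 and .076, 0.5mm/px
for z,nm,half,s in [(.066,"bed",.1,.0004),(.075,"bar",.035,.0001),(.096,"sp",.035,.0001)]:
    n=int(2*half/s);gx,gy=np.meshgrid(np.arange(n),np.arange(n))
    X=np.stack([.588-half+gx*s,-.243+half-gy*s,np.full(gx.shape,z)],-1).reshape(-1,3)
    uv=proj(p,X,o).astype(np.float32).reshape(n,n,2)
    r=cv2.remap(im,uv[...,0],uv[...,1],cv2.INTER_CUBIC)
    r=cv2.resize(r,(500,500))
    cv2.imwrite(f"pics/r_{nm}.png",r[:,:,::-1])
    if nm=="bar":
        h=cv2.cvtColor(r,cv2.COLOR_RGB2HSV);m=((h[...,0]>10)&(h[...,0]<30)&(h[...,1]>110)).astype(np.uint8)
        ys,xs=np.nonzero(m);print("n",len(xs));rc=cv2.minAreaRect(np.stack([xs,ys],1).astype(np.float32))
        bx=cv2.boxPoints(rc);k=half*2/500
        print("bar c",.588-half+rc[0][0]*k,-.243+half-rc[0][1]*k,np.array(rc[1])*k)
        c=np.cov(xs,-ys);w,v=np.linalg.eigh(c);print("ang",np.degrees(np.arctan2(v[1,1],v[0,1])),rc[2])
a=cv2.imread("pics/r_bed.png");cv2.imwrite("pics/rr.png",cv2.resize(np.hstack([cv2.imread(f"pics/r_{n}.png") for n in("bed","bar")]),(800,400)))
```

```text
[ 0.63646897 -0.23350241  0.25682639] [-9.00075186e+01 -6.62113980e-03  1.51197720e+01] [-0.4  -0.22 -0.04 -0.    0.02 -0.06]
n 11771
bar c 0.5880908026123046 -0.25149108032226564 [0.00843862 0.04229938]
ang 65.19680280293205 24.646770477294922
```

View pics/rr.png

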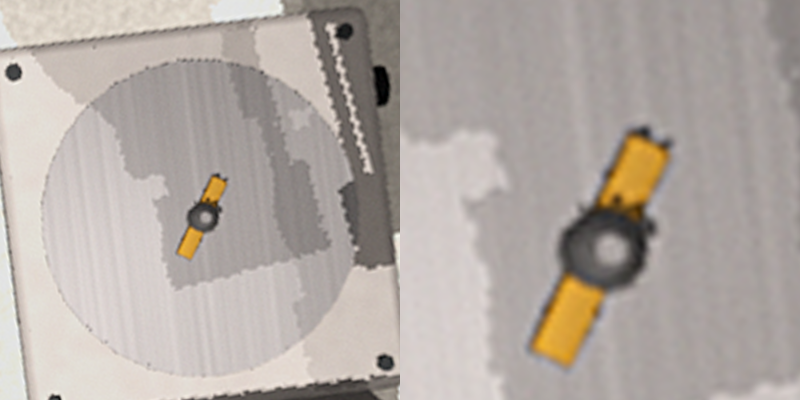

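```bash
python3 -m pendant '[[[0.08,0,3.6,0,0,0,1],[0.08,0,3.6,0,0,0,1],[0.08,0,3.6,0,0,0,1],[0.08,0,3.6,0,0,0,1],[0.08,0,3.6,0,0,0,1],[0.08,0,3.6,0,0,0,1],[0.08,0,3.6,0,0,0,1],[0.08,0,3.6,0,0,0,1],[0.08,0,3.6,0,0,0,1],[0.08,0,3.6,0,0,0,1],[0.08,0,3.6,0,0,0,1],[0.08,0,3.2,0,4,0,1]]]'
python3 -m pendant '[[[0,0,0,0,4.1,0,1],[0,0,0,0,0,0,1],[0,0,0,0,0,0,1],[0,0,0,0,0,0,1]]]'
cat > look.py <<'E'
from h import *
import sys
o=ctrl.get_obs();p=snapshot("wrist");print(o["tool_pos"],o["orientation"],o["qvel"].round(2))
im=p["image"];cv2.imwrite("pics/w_"+sys.argv[1]+".png",im[:,:,::-1])
h=cv2.cvtColor(im,cv2.COLOR_RGB2HSV);m=((h[...,0]<14)&(h[...,1]>150)&(h[...,2]>150)).astype(np.uint8)
n,l,st,ce=cv2.connectedComponentsWithStats(m)
for i in range(1,n):
    if st[i,4]>60: print(st[i],ce[i],atz(p,ce[i],.082,o))
c=np.array([.484,.176]);s=.0002;N=500
gx,gy=np.meshgrid(np.arange(N),np.arange(N));rs=[]
for z in (.082,.037):
    X=np.stack([c[0]-.05*1.4+gx*s*1.4,c[1]+.07-gy*s*1.4,np.full(gx.shape,z)],-1).reshape(-1,3)
    uv=proj(p,X,o).astype(np.float32).reshape(N,N,2);r=cv2.remap(im,uv[...,0],uv[...,1],cv2.INTER_CUBIC);rs.append(r)
    h=cv2.cvtColor(r,cv2.COLOR_RGB2HSV);m=((h[...,0]<14)&(h[...,1]>150)&(h[...,2]>150)).astype(np.uint8)
    ys,xs=np.nonzero(m)
    if len(xs):
        rc=cv2.minAreaRect(np.stack([xs,ys],1).astype(np.float32));w,v=np.linalg.eigh(np.cov(xs,-ys))
        print(z,c[0]-.07+rc[0][0]*s*1.4,c[1]+.07-rc[0][1]*s*1.4,np.array(rc[1])*s*1.4,"ang",np.degrees(np.arctan2(v[1,1],v[0,1])),rc[2])
cv2.imwrite("pics/wr_"+sys.argv[1]+".png",cv2.resize(np.hstack(rs)[:,:,::-1],(800,400)))
E
python3 look.py r1
```

```text
clock: 4.32
tool_pos: [0.5337, 0.1838, 0.2573]
orientation: [-90.0, -0.1, 11.2]
force: [0.3, -0.7, 0.2]
opening: 0.0875
clock: 4.65
tool_pos: [0.5345, 0.1817, 0.2568]
orientation: [-90.0, -0.0, 7.1]
force: [0.5, -0.4, -0.1]
opening: 0.0875
[0.53448085 0.18173448 0.2568227 ] [-8.99916972e+01 -1.79383280e-02  7.12626210e+00] [-0.47  0.17  0.13  0.03 -0.03 -0.51]
[247 109  16  37 412] [254.26699029 126.86165049] [0.48258387 0.17282174 0.082     ]
0.082 0.48316 0.17292 [0.01288 0.03864] ang -179.89307670701305 90.0
0.037 0.4869399914550781 0.17292 [0.04395999 0.01456   ] ang -179.95440596502831 -0.0
```

```bash
ls pics
```

```text
k1.png
r_bar.png
r_bed.png
r_sp.png
rr.png
scene0.png
side0.png
w_r1.png
wr_r1.png
wrist0.png
z.png
```

View pics/w_r1.png

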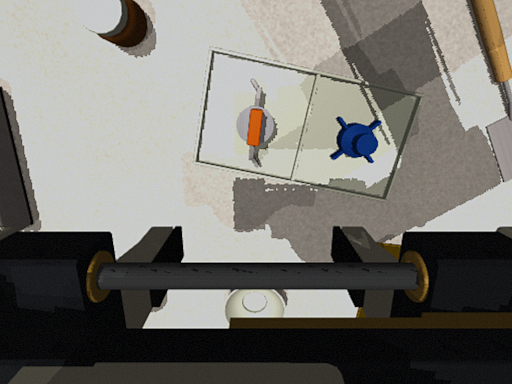

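View pics/wr_r1.png

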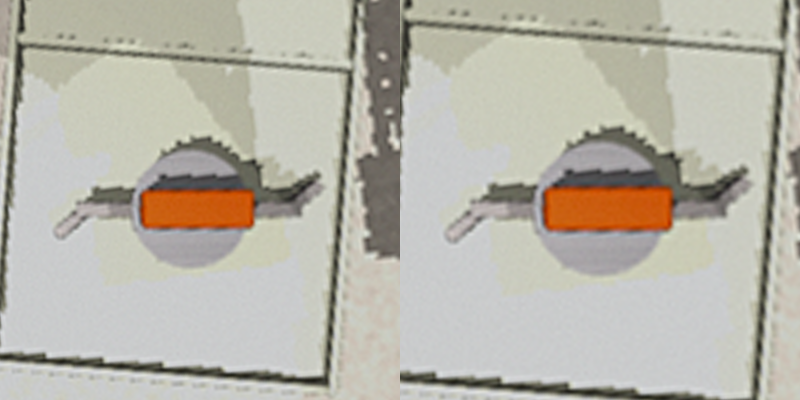

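```bash
python3 -m pendant '[[[0,0,0,0,7.1,0,1],[-3,2,-0.5,0,0,0,1],[-2.15,3,-0.37,0,0,0,1],[0,3.5,0,0,0,0,1],[0,3,0,0,0,0,1],[0,2,0,0,0,0,1],[0,0,0,0,0,0,1],[0,0,0,0,0,0,1]]]'; python3 look.py r2
```

```text
clock: 5.37
tool_pos: [0.4829, 0.173, 0.1214]
orientation: [-90.1, 0.1, -0.0]
force: [0.7, 0.2, 0.2]
opening: 0.0876
[0.48289451 0.17304713 0.12135412] [-9.00911697e+01  7.54448514e-02 -4.75550185e-02] [ 0.24 -1.61  2.38  0.57 -0.7  -0.26]
[247 192  19  11 207] [256.         197.04830918] [0.46725075 0.17260996 0.082     ]
0.082 0.46734 0.17278 [0.0126  0.00812] ang 89.69662185435217 90.0
0.037 0.48203999999999997 0.1725 [0.0154  0.01008] ang 89.9838222778734 90.0
```

View pics/w_r2.png

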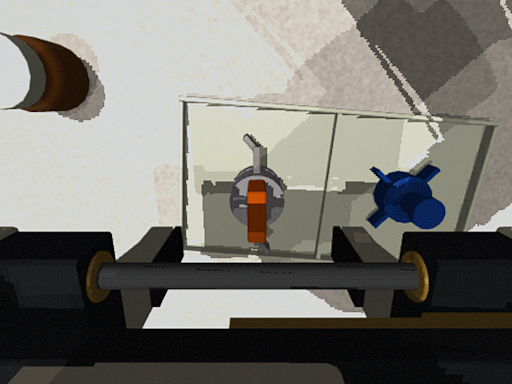

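```bash
python3 -m pendant '[[[0,2.5,0,0,0,0,1],[0,2.3,0,0,0,0,1],[0,1.4,0,0,0,0,1],[0,0.6,0,0,0,0,1],[0,0,0,0,0,0,1],[0,0,0,0,0,0,0.5],[0,0,0,0,0,0,0.1],[0,0,0,0,0,0,0],[0,0,0,0,0,0,0],[0,0,0,0,0,0,0],[0,0,0,0,0,0,0],[0,0,0,0,0,0,0]]]'
```

```text
clock: 6.42
tool_pos: [0.4829, 0.1742, 0.0537]
orientation: [-90.0, -0.0, -0.0]
force: [0.1, 1.1, -0.5]
opening: 0.0466
```

```bash
python3 -m pendant '[[[0,0,0,0,0,0,0],[0,0,0,0,0,0,0],[0,0,0,0,0,0,0],[0,0,0,0,0,0,0],[0,0,0,0,0,0,0],[0,0,0,0,0,0,0],[0,0,0,0,0,0,0],[0,0,0,0,0,0,0]]]'
```

```text
clock: 7.08
tool_pos: [0.4826, 0.1739, 0.0533]
orientation: [-90.0, 0.0, -0.0]
force: [0.7, 0.7, -2.0]
opening: 0.014
```

```bash
python3 -m pendant '[[[0,-1,0,0,0,0,0],[0,-2,0,0,0,0,0],[0,-3,0,0,0,0,0],[0,-3,0,0,-6.5,0,0],[0,-2,0,0,-6.5,0,0],[0,-2,0,0,-6.5,0,0],[0,-2,0,0,-6.5,0,0],[0,-2,0,0,-6.5,0,0],[0,-2,0,0,-6.5,0,0],[0,-1,0,0,-6.5,0,0],[0,0,0,0,-6.5,0,0],[0,0,0,0,-6.5,0,0]]]'
python3 -m pendant '[[[0,0,0,0,-6.5,0,0],[0,0,0,0,0,0,0],[0,0,0,0,0,0,0]]]'
```

```text
clock: 8.08
tool_pos: [0.4827, 0.1742, 0.255]
orientation: [-90.0, -0.1, 58.8]
force: [-0.1, -0.3, -4.2]
opening: 0.0136
clock: 8.33
tool_pos: [0.4825, 0.174, 0.2538]
orientation: [-90.0, 0.0, 64.8]
force: [0.5, -0.5, -3.4]
opening: 0.0141
```

```bash
python3 -m pendant '[[[-2.63,0,-2.12,0,0,0,0],[-2.63,0,-2.12,0,0,0,0],[-2.63,0,-2.12,0,0,0,0],[-2.63,0,-2.12,0,0,0,0],[-2.63,0,-2.12,0,0,0,0],[-2.63,0,-2.12,0,0,0,0],[-2.63,0,-2.12,0,0,0,0],[-2.63,0,-2.12,0,0,0,0],[-2.63,0,-2.12,0,0,0,0],[-2.63,0,-2.12,0,0,0,0],[-2.63,0,-2.12,0,0,0,0],[-2.63,0,-2.12,0,0,0,0]]]'
python3 -m pendant '[[[-2,0,-1.6,0,0,0,0],[-0.6,0,-0.5,0,0,0,0],[0,0,0,0,0,0,0],[0,0,0,0,0,0,0],[0,0,0,0,0,0,0]]]'
python3 - <<'E'
from h import *
o=ctrl.get_obs();p=snapshot("wrist");print(o["tool_pos"],o["orientation"],o["qvel"].round(1),o["force"])
cv2.imwrite("pics/w3.png",p["image"][:,:,::-1])
a=snapshot("scene");b=snapshot("side")
t=o["tool_pos"];i=[]
for P in(a,b):
    c=proj(P,[t-[0,0,.03]])[0].astype(int);x,y=c-[60,60];i.append(cv2.resize(P["image"][max(y,0):y+120,x:x+120,::-1],(400,400),interpolation=cv2.INTER_CUBIC));print(c)
cv2.imwrite("pics/sb3.png",np.hstack(i))
print(proj(p,[[.5875,-.2518,.066],[.5875,-.2518,.096]],o))
E
```

```text
clock: 9.33
tool_pos: [0.5798, -0.2211, 0.2535]
orientation: [-90.0, 0.0, 64.7]
force: [1.3, 1.1, -3.5]
opening: 0.0138
clock: 9.75
tool_pos: [0.5876, -0.2511, 0.2535]
orientation: [-90.0, -0.0, 64.9]
force: [-0.7, -0.1, -3.0]
opening: 0.0139
[ 0.58761041 -0.25107108  0.25347741] [-8.99704426e+01 -1.03605221e-02  6.49054624e+01] [ 0.5 -0.5 -0.1  0.1  0.1  0.6] [-0.65304397 -0.05573059 -2.98209054]
[140 211]
[263 116]
[[255.76330439 169.64937576]
 [255.69174579 175.73149976]]
```

View pics/w3.png

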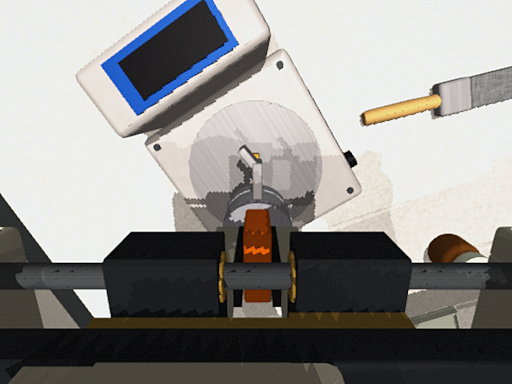

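View pics/sb3.png

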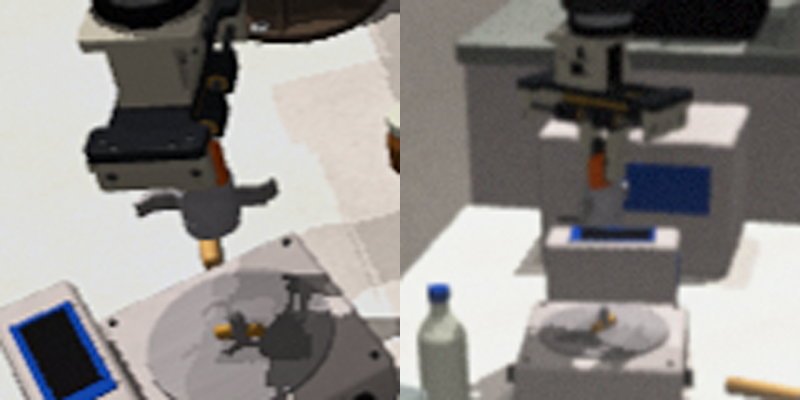

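Run:
```python
from h import *
o=ctrl.get_obs();p=snapshot("wrist");print(o["tool_pos"],o["orientation"])
im=p["image"]
half=.1;s=.0004;n=500;gx,gy=np.meshgrid(np.arange(n),np.arange(n))
X=np.stack([.588-half+gx*s,-.252+half-gy*s,np.full(gx.shape,.066)],-1).reshape(-1,3)
uv=proj(p,X,o).astype(np.float32).reshape(n,n,2)
r=cv2.remap(im,uv[...,0],uv[...,1],cv2.INTER_CUBIC)
for (cx,cy,col) in [(.588,-.252,(0,255,0))]:
    cv2.circle(r,(int((cx-.488)/s),int((-.152-cy)/s)),200,col,1)
cv2.imwrite("pics/r4.png",r[:,:,::-1])
```

```text
[ 0.58787418 -0.25079009  0.25397234] [-9.00228597e+01 -1.50415428e-02  6.50122958e+01]
```

View pics/r4.png

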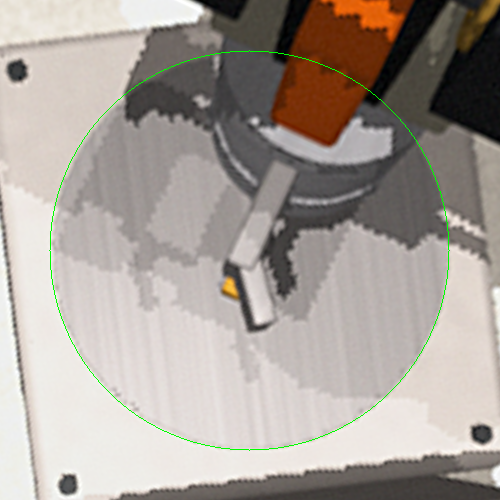

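```bash
python3 -m pendant '[[[-0.09,2,-0.05,0,0,0,0],[0,3,0,0,0,0,0],[0,3,0,0,0,0,0],[0,1.8,0,0,0,0,0],[0,0,0,0,0,0,0],[0,0,0,0,0,0,0]]]'
python3 - <<'E'
from h import *
o=ctrl.get_obs();print(o["tool_pos"],o["orientation"],o["force"],o["moment"])
a=snapshot("scene");b=snapshot("side");i=[]
for P in(a,b):
    c=proj(P,[[.588,-.252,.1]])[0].astype(int);x,y=c-[40,40];i.append(cv2.resize(P["image"][max(y,0):y+80,x:x+80,::-1],(400,400),interpolation=cv2.INTER_CUBIC))
cv2.imwrite("pics/sb5.png",np.hstack(i))
E
```

```text
clock: 10.45
tool_pos: [0.5877, -0.2525, 0.1554]
orientation: [-89.9, 0.1, 65.0]
force: [1.3, 0.3, -3.8]
opening: 0.0135
[ 0.58771556 -0.25250849  0.15537218] [-8.99170169e+01  5.18700269e-02  6.50143958e+01] [ 1.2820049   0.32995476 -3.80585357] [-0.0551451   0.00303623 -0.01547041]
```

View pics/sb5.png

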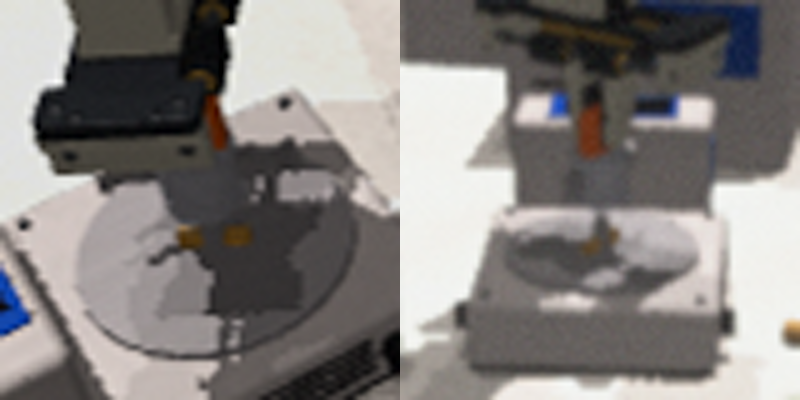

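```bash
python3 -m pendant '[[[0,0.3,0,0,0,0,0],[0,0.3,0,0,0,0,0],[0,0.2,0,0,0,0,0],[0,0.2,0,0,0,0,0],[0,0.2,0,0,0,0,0],[0,0,0,0,0,0,0]]]'
```

```text
clock: 11.05
tool_pos: [0.5877, -0.2529, 0.1431]
orientation: [-90.0, 0.0, 65.0]
force: [-0.3, -0.1, -4.3]
opening: 0.0143
```

```bash
python3 -m pendant '[[[0,0.15,0,0,0,0,0],[0,0.15,0,0,0,0,0],[0,0,0,0,0,0,0]]]'
```

```text
clock: 11.3
tool_pos: [0.5878, -0.2529, 0.1402]
orientation: [-90.0, 0.0, 65.0]
force: [-0.6, 0.0, -3.3]
opening: 0.0139
```

```bash
python3 -m pendant '[[[0,0.15,0,0,0,0,0],[0,0.15,0,0,0,0,0],[0,0,0,0,0,0,0]]]'
```

```text
clock: 11.55
tool_pos: [0.5878, -0.2528, 0.1372]
orientation: [-90.0, 0.0, 65.0]
force: [-0.5, -0.8, -4.0]
opening: 0.0141
```

```bash
python3 -m pendant '[[[0.06,0.15,0.03,0,0,0,0],[0,0.15,0,0,0,0,0],[0,0.1,0,0,0,0,0],[0,0,0,0,0,0,0]]]'
```

```text
clock: 11.88
tool_pos: [0.5879, -0.2522, 0.1333]
orientation: [-90.0, 0.0, 65.0]
force: [-0.1, -0.6, -3.2]
opening: 0.014
```

```bash
python3 -m pendant '[[[0,0.15,0,0,0,0,0],[0,0.15,0,0,0,0,0],[0,0.1,0,0,0,0,0],[0,0,0,0,0,0,0]]]'
```

```text
clock: 12.22
tool_pos: [0.5879, -0.2522, 0.1293]
orientation: [-90.0, 0.0, 65.0]
force: [0.5, -0.1, -3.1]
opening: 0.0138
```

```bash
python3 -m pendant '[[[0,0.15,0,0,0,0,0],[0,0.15,0,0,0,0,0],[0,0,0,0,0,0,0],[0,0,0,0,0,0,0]]]'
```

```text
clock: 12.55
tool_pos: [0.5879, -0.2522, 0.1265]
orientation: [-90.0, 0.0, 65.0]
force: [0.1, 0.4, -4.7]
opening: 0.0136
```

```bash
python3 -m pendant '[[[0,0.1,0,0,0,0,0],[0,0.1,0,0,0,0,0],[0,0,0,0,0,0,0],[0,0,0,0,0,0,0]]]'
```

```text
clock: 12.88
tool_pos: [0.588, -0.2524, 0.1246]
orientation: [-90.0, 0.0, 65.0]
force: [-0.0, -0.9, -4.5]
opening: 0.0138
```

```bash
python3 -m pendant '[[[0,0.1,0,0,0,0,0],[0,0,0,0,0,0,0],[0,0,0,0,0,0,0]]]'
```

```text
clock: 13.13
tool_pos: [0.588, -0.2524, 0.1236]
orientation: [-90.0, 0.0, 65.0]
force: [0.4, -1.5, -4.7]
opening: 0.014
```

```bash
python3 -m pendant '[[[0,0.1,0,0,0,0,0],[0,0.1,0,0,0,0,0],[0,0,0,0,0,0,0]]]'
```

```text
clock: 13.38
tool_pos: [0.588, -0.2524, 0.1215]
orientation: [-90.0, 0.0, 65.0]
force: [1.0, -1.7, -2.5]
opening: 0.014
```

```bash
python3 -m pendant '[[[0,0.1,0,0,0,0,0],[0,0.1,0,0,0,0,0],[0,0,0,0,0,0,0]]]'
```

```text
clock: 13.63
tool_pos: [0.588, -0.2524, 0.1195]
orientation: [-90.0, 0.0, 65.0]
force: [1.6, -3.3, -3.0]
opening: 0.0137
```

```bash
python3 -m pendant '[[[-0.04,0,-0.05,0,0,0,0],[0,0,0,0,0,0,0],[0,0,0,0,0,0,0]]]'; python3 -c "
from h import *
o=ctrl.get_obs();print(o['force'],o['moment'],o['tool_pos'])"
```

```text
clock: 13.88
tool_pos: [0.588, -0.2526, 0.1193]
orientation: [-90.0, -0.0, 65.0]
force: [0.2, -1.0, -4.5]
opening: 0.0138
[ 0.22192823 -0.95786719 -4.49681064] [-0.39415765 -0.10384361 -0.02271298] [ 0.58801354 -0.25261092  0.11931829]
```

Lateral force has dropped, and there's no upward load from the spring, so the slot is over the bar. I'll keep going down.

```bash
python3 -m pendant '[[[0,0.1,0,0,0,0,0],[0,0.05,0,0,0,0,0],[0,0,0,0,0,0,0]]]'
```

```text
clock: 14.13
tool_pos: [0.588, -0.2526, 0.1178]
orientation: [-90.0, -0.0, 65.0]
force: [0.2, 0.7, -3.4]
opening: 0.0137
```

```bash
python3 -m pendant '[[[0,0.1,0,0,0,0,0],[0,0,0,0,0,0,0],[0,0,0,0,0,0,0]]]';python3 -c "
from h import *
o=ctrl.get_obs();print(o['force'],o['moment'],o['tool_pos'])"
```

```text
clock: 14.38
tool_pos: [0.588, -0.2527, 0.1169]
orientation: [-90.0, 0.0, 65.0]
force: [0.2, -0.6, -3.7]
opening: 0.0139
[ 0.24324801 -0.61498901 -3.66297973] [0.00433313 0.13337897 0.0148647 ] [ 0.58803086 -0.25269461  0.11688044]
```

```bash
python3 -m pendant '[[[0,0.1,0,0,0,0,0],[0,0,0,0,0,0,0],[0,0,0,0,0,0,0]]]'
```

```text
clock: 14.63
tool_pos: [0.5881, -0.2527, 0.1159]
orientation: [-90.0, 0.0, 65.0]
force: [0.3, -0.2, -4.0]
opening: 0.0138
```

```bash
python3 -m pendant '[[[0,0.07,0,0,0,0,0],[0,0,0,0,0,0,0],[0,0,0,0,0,0,0]]]'
```

```text
clock: 14.88
tool_pos: [0.5883, -0.2528, 0.1154]
orientation: [-90.0, -0.0, 65.0]
force: [0.3, 0.3, -3.2]
opening: 0.0136
```

```bash
python3 -m pendant '[[[0,0.05,0,0,0,0,0],[0,0,0,0,0,0,0],[0,0,0,0,0,0,0]]]'; python3 -c "
from h import *
o=ctrl.get_obs();print(o['force'],o['moment'],o['tool_pos'])"
```

```text
clock: 15.13
tool_pos: [0.5883, -0.2528, 0.1154]
orientation: [-90.0, -0.0, 65.0]
force: [-1.3, 1.2, 2.0]
opening: 0.0137
[-1.31982007  1.20570127  2.00541483] [0.55165245 0.65682012 0.00604238] [ 0.58833024 -0.25280878  0.11536989]
```

Contact force rose at TCP z = 0.1154, and I had predicted 0.1153 for fully home. Time to release and retract.

```bash
python3 -m pendant '[[[0,0,0,0,0,0,0.3],[0,0,0,0,0,0,0.5],[0,0,0,0,0,0,0.6],[0,0,0,0,0,0,0.6],[0,0,0,0,0,0,0.6],[0,0,0,0,0,0,0.6],[0,0,0,0,0,0,0.6],[0,0,0,0,0,0,0.6]]]'
```

```text
clock: 15.8
tool_pos: [0.5882, -0.2528, 0.1148]
orientation: [-90.0, -0.0, 65.0]
force: [0.2, 0.9, 1.6]
opening: 0.0523
```

```bash
python3 -m pendant '[[[0,-0.5,0,0,0,0,0.6],[0,-1,0,0,0,0,0.6],[0,-2,0,0,0,0,0.6],[0,-3,0,0,0,0,0.6],[0,-3,0,0,0,0,0.6],[0,-3,0,0,0,0,0.6],[0,-2,0,0,0,0,0.6],[2.5,0,0,0,0,0,0.6],[2.5,0,0,0,0,0,0.6],[2.5,0,0,0,0,0,0.6],[0,0,0,0,0,0,0.6],[0,0,0,0,0,0,0.6]]]'
python3 - <<'E'
from h import *
o=ctrl.get_obs();w=snapshot("wrist");a=snapshot("scene");b=snapshot("side");i=[cv2.resize(w["image"][:,:,::-1],(533,400))]
print(o["tool_pos"],o["opening"])
T=[.588,-.252]
h=cv2.cvtColor(w["image"],cv2.COLOR_RGB2HSV);m=((h[...,0]<14)&(h[...,1]>150)&(h[...,2]>150))
m[225:]=0
ys,xs=np.nonzero(m);print("tab px",xs.mean(),ys.mean(),atz(w,(xs.mean(),ys.mean()),.144,o))
# tab top outline predicted at home
t=np.radians(65);u=np.array([np.cos(t),np.sin(t),0]);v=np.array([-u[1],u[0],0])
for P,ob,n in((a,None,"a"),(b,None,"b"),(w,o,"w")):
    C=np.array([[T[0],T[1],.144]]);pts=[C[0]+s*.02*u+r*.007*v for s,r in((1,1),(1,-1),(-1,-1),(-1,1))]
    q=proj(P,np.array(pts),ob);S=8 if n!="w" else 5
    hub=np.array([[T[0]+.023*np.cos(k),T[1]+.023*np.sin(k),.066] for k in np.linspace(0,6.28,60)]);qh=proj(P,hub,ob)
    c=proj(P,[[*T,.1]],ob)[0].astype(int);x,y=c-[25,25] if n!="w" else c-[40,40];y=max(y,0);d=50 if n!="w" else 80
    im=cv2.resize(P["image"][y:y+d,x:x+d,::-1],None,fx=S,fy=S,interpolation=cv2.INTER_CUBIC)
    for Q,col in((q,(0,255,0)),(qh,(255,0,255))): cv2.polylines(im,[np.round((Q-[x,y]+.5)*S).astype(int)],True,col,1)
    cv2.imwrite(f"pics/f_{n}.png",im)
cv2.imwrite("pics/f.png",cv2.resize(np.hstack([cv2.imread(f"pics/f_{n}.png") for n in "ab"]+[ ]),(800,400)))
cv2.imwrite("pics/fw.png",w["image"][:,:,::-1])
E
```

```text
clock: 16.8
tool_pos: [0.6204, -0.1838, 0.2608]
orientation: [-90.0, -0.0, 65.1]
force: [-1.0, -0.4, -0.5]
opening: 0.0523
[ 0.62042283 -0.18377072  0.26081993] 0.052253316773751717
tab px 257.16806722689074 106.6218487394958 [ 0.58808731 -0.2505399   0.144     ]
```

View pics/f.png

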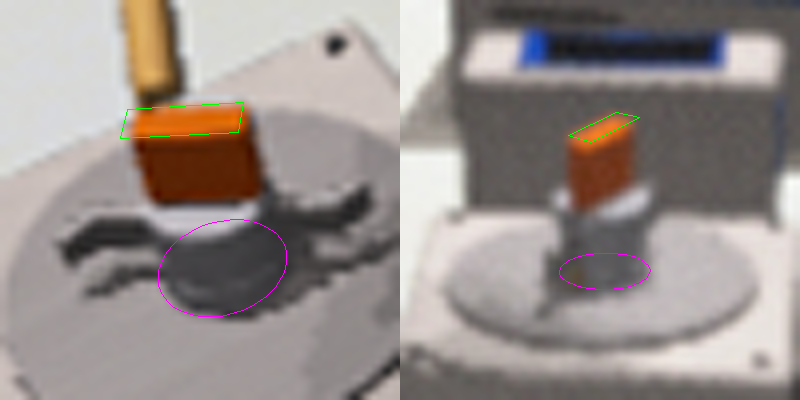

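View pics/f_w.png

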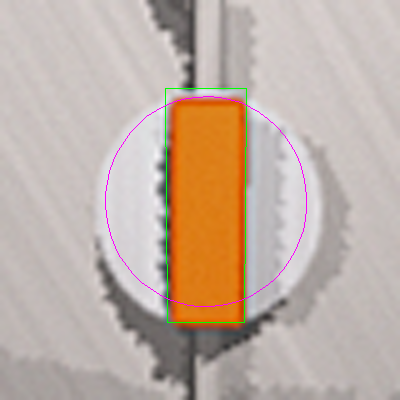

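Run:
```python
from h import *
o=ctrl.get_obs();w=snapshot("wrist");a=snapshot("scene");b=snapshot("side")
def seg(P,box):
    h=cv2.cvtColor(P["image"],cv2.COLOR_RGB2HSV);m=((h[...,0]<20)&(h[...,1]>150)&(h[...,2]>170));x,y,X,Y=box;k=np.zeros_like(m);k[y:Y,x:X]=m[y:Y,x:X];ys,xs=np.nonzero(k);print(len(xs));return xs.mean(),ys.mean()
ca=proj(a,[[.588,-.252,.144]])[0].astype(int);cb=proj(b,[[.588,-.252,.144]])[0].astype(int)
A=seg(a,(*(ca-[9,5]),*(ca+[12,6])));B=seg(b,(*(cb-7),*(cb+[8,6])));W=seg(w,(230,70,290,150))
print(A,ca,B,cb)
print(tri([ray(a,A),ray(b,B)]),tri([ray(a,A),ray(b,B),ray(w,W,o)]),tri([ray(a,A),ray(w,W,o)]))
```

```text
45
15
669
(np.float64(147.04444444444445), np.float64(232.66666666666666)) [146 232] (np.float64(263.93333333333334), np.float64(136.2)) [263 135]
(array([ 0.5873348 , -0.24978296,  0.14131423]), [np.float64(0.0003049880898030891), np.float64(0.0003049880898031121)]) (array([ 0.58757263, -0.25039345,  0.14125885]), [np.float64(0.0006820735194691845), np.float64(0.0004073812188523347), np.float64(0.000678880193058211)]) (array([ 0.58784415, -0.25052215,  0.14225555]), [np.float64(0.0005323385183918697), np.float64(0.0005323385183918523)])
```

```bash
python3 -c "
from plant import ctrl
print(ctrl.close_job())"
```

```text
the job is handed in; nothing more can be done
None
```

I picked the rotor out of the tray by its orange tab, lined it up with the drive bar, and lowered it onto the spindle. I then let go, backed the arm away and handed the job in at about 17 s. No verdict was reported.

- **Alignment:** The bar showed at about 65° in the wrist view, so I turned the rotor to match before lowering it. No searching turn was needed.
- **Forces:** I felt no spring load from the bar on the way down. A sideways force of about 3.7 N built up near the bottom, and I eased it with a shift of about 0.6 mm. The downward contact rose to roughly 6 N only at the bed.
- **Seating height:** Contact came with the tool at z = 0.1154 m. From the height at which I gripped the rotor in the tray, fully home should be 0.1153 m.
- **Checks that did not quite agree:** After release, the cameras put the top of the tab at 0.141–0.142 m, where 0.144 m was expected. They also put it about 1.5–2 mm from the axis I had estimated. I put both down to pixel and calibration error, and the low height reading does not suggest a rotor sitting proud.
- **Not checked:** I did not measure the positions of the disc rotor and the other items at the end. The arm crossed above them on every move, and I saw no sign of contact.

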